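# Press the proud stone flush

## Task

The yellow stone still stands proud in the carriage of the little plunger press. Slide the carriage so that the yellow stone is centred under the ram, then push the red plunger knob down to its stop, hold it there for about a second so that the stone ends flush, and let the plunger spring back up. Press firmly but do not slam or lean on it, never bring the ram down on the two other stones or push the yellow one with the fingers, and leave everything else on the bench where it is.

Things in the scene. Friction and masses are not known exactly. Their poses are not given: they have to be found in the camera images.
- knob_axis (a point): Point on the plunger's rod, 182 mm above the table when up; moves with the plunger. z is up, along the rod. The red mushroom knob to press sits above it on the rod: 44 mm across, 18 mm thick, nearly flat on top. It is screwed on at a different height each time and holds there: its top is anywhere from 18 to 38 mm above this point (200 to 220 mm above the table when up).
- ram_foot (a point): Centre of the flat underside of the brass ram, 19 mm across, at the lower end of the plunger's rod, 119 mm straight below knob_axis; moves with the plunger. When up it is 63 mm above the table, 31 mm above the carriage's top face. The carriage slides along this point's y.
- plunger (a joint): Travel of the sprung plunger, m: 0 fully up, grows as the knob is pressed; hard stop at 0.032 (there the ram's face is about 1 mm below the carriage's top face). The spring alone pushes back with 3 N at the top and 8 N at the stop; a stone being pressed in adds about 5 N more from about 25 mm down. Springs back up by itself. A light press: not for loads over 50 N.
- press: The fixed press: grey base plate 150 (x) x 240 (y) x 12 mm with its origin at the centre of its underside on the table; two upright steel posts 18 mm thick at x = -56 and +56 mm carry a blue crossbar 150 (x) x 26 (y) mm, 100 to 122 mm above the table, with a dark sleeve 28 mm across up to 148 mm; the plunger's axis is at x = y = 0. Its y axis is the way the carriage slides.
- carriage_top (a point): Centre of the top face of the aluminium carriage (a bar 56 (x) x 270 (y) x 20 mm, top face 32 mm above the table) that slides along its y under the crossbar, 110 mm either way from its start, with about 3 N of friction, and stays where it is left. Three round nests 26 mm across are sunk in it at y = -45, 0 and +45 mm, a stone in each. z is up.
- tab_left (a point): The black upright tab at the carriage's +y end, 34 (x) x 10 (y) mm, standing 45 mm up from the carriage's top face; this point is its centre 12 mm below its top edge (77 mm above the table). For pushing the carriage.
- tab_right (a point): The same tab at the carriage's -y end.
- yellow_stone: The yellow round stone, 23 mm across and 12 high with a bevelled top, origin at the centre of its underside. It stands 6 mm proud of the carriage, in one of the three nests (any of them). Its nest's bottom is stiff: it yields at about 5 N and stays where it is pushed.
- grey_stone: A grey round stone, 23 mm across and 6 high, already flush in its nest; origin at the centre of its underside.
- brown_stone: A reddish-brown round stone, as the grey one.
- cup: Bystander: an empty white plastic cup, 80 mm across, 75 mm high; origin at its underside's centre.
- glue_bottle: Bystander: a yellow bottle, 60 mm across, 170 mm high; origin at its underside's centre.
- pink_block: Bystander: a pink slab 60 x 110 x 22 mm; origin at its underside's centre.
- shell: Bystander: a white cone-shaped shell, 48 mm across, 55 mm high; origin at its underside's centre.
- spatula: Bystander: a hand spatula about 200 mm long lying flat; origin near its middle, handle to -x.
- pebble_a: Bystander: a grey pebble, 26 mm across, 18 mm high; origin at its underside's centre.
- pebble_b: Bystander: a pale pebble, 22 mm across, 15 mm high; origin at its underside's centre.
- pebble_c: Bystander: a reddish pebble, 24 mm across, 17 mm high; origin at its underside's centre.

How it is judged:
On the way:
1. the plunger is held at its stop (within 2 mm) for half a second, with the yellow stone centred under the ram (within 5 mm) and pressed flush (value of joint plunger above 0.03 m and horizontal distance between yellow_stone and ram_foot below 0.005 m and z of yellow_stone in the frame of carriage_top between -0.0145 and -0.0105 m), for 0.5 s.
At the end, for the whole second after the job is handed in: The yellow stone is level (0.15 rad), at rest and flush in its nest (its top within 1.5 mm above to 2.5 mm below the carriage's top face); the plunger is back up within 3 mm; the grey and brown stones lie flush in their nests as they were (within 2.5 mm) (z of yellow_stone in the frame of carriage_top between -0.0145 and -0.0105 m and angle between yellow_stone's own z axis and vertical below 0.15 rad and linear speed of yellow_stone below 0.02 m/s and value of joint plunger below 0.003 m and z of grey_stone in the frame of carriage_top between -0.0085 and -0.0035 m and z of brown_stone in the frame of carriage_top between -0.0085 and -0.0035 m); the robot touches nothing.
It fails at once if the plunger is pressed more than 15 mm down while the yellow stone is over 8 mm from under the ram (value of joint plunger above 0.015 m and not (horizontal distance between yellow_stone and ram_foot below 0.008 m)).
It fails at once if the plunger is slammed or leaned on: the robot bears on the press with more than 50 N (contact force between any of the fingers, the arm and press above 50 N).
It fails at once if the robot pushes the yellow stone directly with more than 4 N (contact force between the fingers and yellow_stone above 4 N).
It fails at once if a bystander is moved more than 30 mm (distance of any of cup, glue_bottle, pink_block, shell, spatula, pebble_a, pebble_b, pebble_c from where it was at the start of the episode above 0.03 m).
It also fails if it takes over 56 s, if anything falls off the work surface, if the arm or the gripper's body presses on something with over 40 N, if the wrist force passes 120 N, or if a joint passes its speed limit or range.

## Robot

A 6-joint arm with a two-finger parallel gripper is mounted at the origin on the work surface. World frame = base frame: x ahead of the robot, y to its left, z up, the work surface at z = 0. Lengths are in m, angles in rad, forces in N, time in s.
With the tool pointing down it reaches from about 0.3 to 0.875 m from the base axis. Payload 6.4 kg.
Tool frame: the origin (TCP) lies at the very end of the fingers, on their centre line; the grasp point (between the pads) lies tcp_to_grasp behind it (tcp_to_grasp is the distance from the TCP to the grasp point, in m); z points along the fingers, y is the line along which they close (so a half turn about z gives the same grasp; the last joint's range is limited). The gripper opens to 85 mm and grips with 20 to 120 N. Pads are 22 mm wide; open, the fingers measure 114 mm over their backs; the gripper's body (76 mm by 85 mm) begins 54 mm behind the grasp point. The pads swing forward as they close: fully open they stand 13 mm farther back than shut.
Start: joints at [1.053, 0.181, 1.607, -0, 1.354, -0.206], TCP at [0.176, 0.547, 0.231] pointing down, gripper open.
Joint ranges: [-2.99, 2.99], [-0.89, 2.07], [0.3, 2.58], [-1.14, 4.28], [0, 2.63], [-3.12, 3.12]. Speed limits (rad/s): [2.57, 2.57, 3.01, 3.14, 3.14, 3.14].

## Interface

Orientations are given as a unit quaternion [x, y, z, w].
In Python, from bench import * gives the robot as it stands.
- The arm moves only by the shell command python3 -m pendant 'ROWS'. ROWS is JSON, a list of rows, each a list of 3 entries, a list of its own where there are three numbers: the shift along the tool's x, y, z scaled (see below), then the turn, a rotation vector about the tool's x, y, z scaled (see below), then the opening, from 0 (shut) to 1 (fully open). In form: [[[tx, ty, tz], [wx, wy, wz], gripper], ...]. A call has 1 to 8 rows; each row is the pose to reach, as a shift and turn from the pose commanded when the call began, along the tool's axes at that moment, turning the shorter way round; what a row does not reach only later rows make up. The controller multiplies each number of a shift by 200 mm and each number of a turn by 180 degrees. A row lasts 1/8 s, in which the tool goes at most 62.5 mm and 10.7 degrees, less where a joint would pass 70% of its speed; a pose out of reach is approached as far as the arm can. A call with a number of a shift or a turn outside -1 to 1 is refused whole. A call with a gripper value outside its range is refused whole. The fingers move at their own pace and stop on an object; the grip force is fixed at half the most. Time passes only in rows, so rows that repeat a pose let the fingers close. It gives the time, the measured TCP pose, the force, the opening and the grip force at its end, in the units of the state.
- state(): the state, without advancing time (a new reading comes with each control period).
- grab_frame(name): name is "scene" or "side" or "wrist"; returns the picture (480x640x3 uint8, blue, green, red); there is no depth.
- camera_params(name): a dict with "fx", "fy", "cx", "cy" (pixels), "camera_from_world" (4x4, takes a point from world to camera coordinates). Camera axes: x right, y down, z forward; pixel columns grow to the right and rows downward; lengths in m; the calibration is good to about 2 mm. A picture is of the moment at which its call begins: read the wrist's pose just before it. camera_params takes no time and is no camera call; for the wrist camera it gives the pose at the moment of the call.
- sign_off(): hands the job in; it is judged then, once.
The state is a dict: "clock": time; "joint_pos": joint angles; "qd": joint speeds; "joint_torque": joint torques, N m; "ee_pos": TCP position; "tcp_rot": TCP orientation; "force": force on the tool from outside, world axes, zero at the start; "torque": the same for the moment, N m; "finger_gap": opening from 0.0 (shut) to 1.0 (fully open); "finger_force": force on a finger pad.
Only numpy, scipy, OpenCV 4.12 (cv2) and the standard library are available. Lean on these libraries where they do the work, as an engineer would, in place of code of your own. Each camera call takes 0.05 s, during which the arm holds its last target. There are 200 camera calls.

## Working session

There is one attempt and no reset: what is moved stays moved. The work goes in short steps, Python scripts to look and compute and a shell command to move; the robot and the scene stay as the last step left them, time stands still between calls to the robot, and variables do not carry over. Pictures are saved under pics/ and viewed, at most 10 in all, crops included, and the job is handed in when it is done.

```bash
mkdir -p pics
python3 - <<'E'
from bench import *
import cv2
s=state();print({k:s[k] for k in("clock","ee_pos","tcp_rot","finger_gap")})
for n in("scene","side"):
    cv2.imwrite(f"pics/{n}0.png",grab_frame(n)); p=camera_params(n); print(n,p)
E
```

```text
{'clock': 0.0, 'ee_pos': array([0.17608213, 0.54679744, 0.2303743 ]), 'tcp_rot': array([ 1.55267598e-01,  9.87872058e-01, -8.18900289e-04, -3.16348395e-04]), 'finger_gap': 0.9991283948972948}
scene {'fx': 563.6967878618982, 'fy': 563.6967878618982, 'cx': 307.11472635734793, 'cy': 237.33695686557547, 'camera_from_world': array([[-0.53192559,  0.8467775 ,  0.00479841,  0.260219  ],
       [ 0.63093144,  0.40010291, -0.66471285, -0.25278988],
       [-0.56478375, -0.35055031, -0.74708353,  1.7846848 ],
       [ 0.        ,  0.        ,  0.        ,  1.        ]])}
side {'fx': 499.77673354767376, 'fy': 499.77673354767376, 'cx': 317.83792814825773, 'cy': 241.22997665714456, 'camera_from_world': array([[ 8.18005815e-01, -5.75209907e-01, -2.19582847e-04,
        -4.15724776e-01],
       [-4.43528557e-01, -6.30498645e-01, -6.36988129e-01,
         3.34454562e-01],
       [ 3.66263436e-01,  5.21157385e-01, -7.70873579e-01,
         1.19172832e+00],
       [ 0.00000000e+00,  0.00000000e+00,  0.00000000e+00,
         1.00000000e+00]])}
```

View pics/scene0.png

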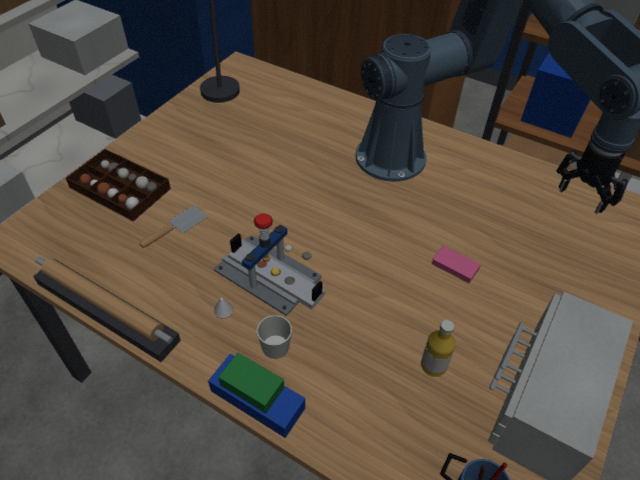

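View pics/side0.png

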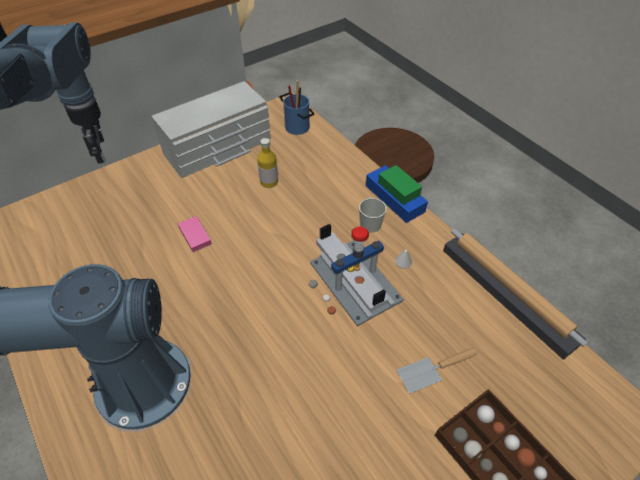

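The scene view shows the press at about (270,265), with the knob at (263,221) and the tabs at (236,243) and (317,291). In the side view the knob is at (360,234) and the tabs are at (326,232) and (379,297). Next I'll zoom in and measure.

```bash
cat > h.py <<'E'
import numpy as np, cv2
from bench import *
def ray(n,uv,p=None):
    p=p or camera_params(n);T=p["camera_from_world"];R=T[:3,:3]
    d=R.T@np.array([(uv[0]-p["cx"])/p["fx"],(uv[1]-p["cy"])/p["fy"],1]);return -R.T@T[:3,3],d/np.linalg.norm(d)
def plane(n,uv,z,p=None):
    o,d=ray(n,uv,p);return o+d*(z-o[2])/d[2]
def tri(rs):
    A=sum(np.eye(3)-np.outer(d,d) for o,d in rs);b=sum((np.eye(3)-np.outer(d,d))@o for o,d in rs)
    return np.linalg.solve(A,b)
def proj(n,X,p=None):
    p=p or camera_params(n);c=p["camera_from_world"]@np.append(X,1);return np.array([p["fx"]*c[0]/c[2]+p["cx"],p["fy"]*c[1]/c[2]+p["cy"]])
def blobs(im,lo,hi,box,amin=8):
    h=cv2.cvtColor(im,cv2.COLOR_BGR2HSV);m=cv2.inRange(h,lo,hi);k=np.zeros_like(m);x0,y0,x1,y1=box;k[y0:y1,x0:x1]=1;m*=k
    n,_,st,c=cv2.connectedComponentsWithStats(m)
    return sorted([(int(st[i,4]),c[i].round(1).tolist(),st[i,:4].tolist()) for i in range(1,n) if st[i,4]>=amin],reverse=True)
E
python3 - <<'E'
from h import *
B={"scene":(205,200,335,320),"side":(300,215,410,325)}
o=[]
for n,b in B.items():
    im=cv2.imread(f"pics/{n}0.png")
    for c,lo,hi in(("red",(0,200,100),(6,255,255)),("blue",(105,120,40),(125,255,255)),("yel",(18,130,120),(32,255,255)),("blk",(0,0,0),(180,255,28))):
        print(n,c,blobs(im,lo,hi,b)[:4])
    x0,y0,x1,y1=b;o.append(cv2.resize(im[y0:y1,x0:x1],(400,400),interpolation=cv2.INTER_CUBIC))
cv2.imwrite("pics/z.png",np.hstack(o))
E
```

```text
scene red [(41, [265.0, 223.0], [257, 219, 15, 8]), (37, [262.8, 217.0], [256, 214, 14, 8])]
scene blue [(451, [264.5, 248.1], [242, 226, 45, 44])]
scene yel [(34, [275.1, 270.5], [272, 268, 7, 6])]
scene blk [(127, [235.4, 242.7], [231, 234, 10, 18]), (123, [316.6, 290.7], [312, 282, 10, 19]), (40, [263.8, 243.0], [260, 240, 10, 7])]
side red [(154, [359.8, 233.2], [352, 227, 16, 14])]
side blue [(407, [356.2, 258.0], [332, 241, 51, 33]), (53, [405.1, 217.3], [399, 215, 11, 7])]
side yel [(42, [353.3, 268.0], [348, 266, 12, 5])]
side blk [(84, [325.4, 231.8], [321, 226, 10, 12]), (81, [378.4, 298.2], [373, 292, 12, 13])]
```

View pics/z.png

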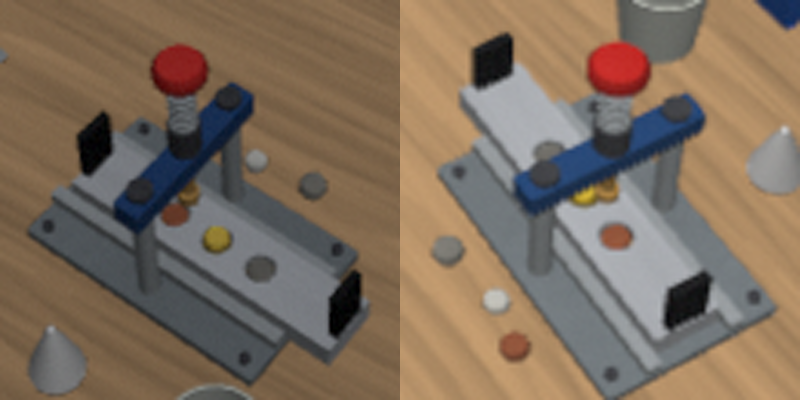

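Run:
```python
from h import *
T=lambda a,b:tri([ray("scene",a),ray("side",b)])
for n in("scene","side"): print(n,ray(n,(320,240))[0])
A=T((235.4,242.7),(325.4,231.8));B=T((316.6,290.7),(378.4,298.2));C=T((235.4,242.7),(378.4,298.2));D=T((316.6,290.7),(325.4,231.8))
print(A,B,C,D)
k=T((263.8,221),(359.8,233.2));b=T((264.5,248.1),(356.2,258));y=plane("scene",(275.1,270.5),.037)
print("knob",k,"bar",b,"yellow",y)
ax=(D-C)/np.linalg.norm(D-C);print(ax, np.degrees(np.arctan2(-ax[0],ax[1])),np.linalg.norm(D-C))
print("along", (y-k)[:2]@ax[:2],"mid tabs", ((C+D)/2-y)[:2])
```

```text
scene [1.3058712  0.50641618 1.1640273 ]
side [ 0.05191892 -0.64933388  1.13162418]
[ 0.59675592 -0.04304767  0.17165614] [ 0.5871227  -0.02545122 -0.06824021] [ 0.58228511 -0.16361235  0.0527564 ] [0.60147192 0.09655601 0.05311688]
knob [ 0.59099135 -0.05847862  0.20266507] bar [ 0.59009231 -0.05962974  0.10434273] yellow [ 0.59300111 -0.03112054  0.037     ]
[0.07354785 0.99729073 0.00138178] -4.217793841910404 0.2608751466634548
along 0.02743176842672299 mid tabs [-0.00112259 -0.00240763]
```

```bash
cat >> h.py <<'E'
from scipy.spatial.transform import Rotation as Ro
def go(X,yaw_axis=(0.0735,.9973)):
    s=state();R=Ro.from_quat(s["tcp_rot"]);d=R.inv().apply(np.array(X)-s["ee_pos"])/.2
    y=np.array([*yaw_axis,0]);y/=np.linalg.norm(y);z=np.array([0,0,-1.]);G=np.c_[np.cross(y,z),y,z]
    w=(R.inv()*Ro.from_matrix(G)).as_rotvec()/np.pi
    print("t",round(s["clock"],2),"ee",s["ee_pos"].round(4),"F",np.round(s["force"],1),"gap",round(s["finger_gap"],2),"shift",d.round(3),"turn",w.round(4))
E
python3 -m pendant '[[[-0.2,-0.11,0],[0,0,-0.02],0.35],[[-0.4,-0.22,0],[0,0,-0.04],0.35],[[-0.6,-0.33,0],[0,0,-0.06],0.35],[[-0.8,-0.44,0],[0,0,-0.0756],0.35],[[-1,-0.55,0],[0,0,-0.0756],0.35],[[-1,-0.55,0],[0,0,-0.0756],0.35]]'
python3 -c "
from h import *
go((.6015,.0966,.2))"
```

```text
clock: 0.85
ee_pos: [0.3347, 0.3793, 0.231]
tcp_rot: [0.039, 0.999, -0.0, -0.0]
force: [-0.2, 1.0, 0.2]
finger_gap: 0.349
finger_force: 0.0
t 0.85 ee [0.3347 0.3793 0.231 ] F [-0.2  1.   0.2] gap 0.35 shift [-1.441 -1.304  0.156] turn [-0.0002 -0.     -0.0016]
```

```bash
python3 -m pendant '[[[-0.15,-0.135,0],[0,0,0],0.35],[[-0.35,-0.315,0],[0,0,0],0.35],[[-0.55,-0.5,0],[0,0,0],0.35],[[-0.75,-0.68,0],[0,0,0],0.35],[[-0.95,-0.86,0],[0,0,0],0.35],[[-1,-0.9,0],[0,0,0],0.35]]'
python3 -m pendant '[[[-0.15,-0.135,0],[0,0,0],0.35],[[-0.3,-0.27,0],[0,0,0],0.35],[[-0.4,-0.37,0.08],[0,0,0],0.35],[[-0.44,-0.4,0.155],[0,0,0],0.35],[[-0.44,-0.4,0.155],[0,0,0],0.35],[[-0.44,-0.4,0.155],[0,0,0],0.35]]'
python3 -c "
from h import *
go((.6015,.0966,.05)); p=camera_params('wrist'); im=grab_frame('wrist');cv2.imwrite('pics/w1.png',im);print(p)"
```

```text
clock: 1.6
ee_pos: [0.5204, 0.1854, 0.2309]
tcp_rot: [0.039, 0.999, -0.0, -0.0]
force: [-0.0, 0.8, -0.3]
finger_gap: 0.354
finger_force: 0.0
clock: 2.35
ee_pos: [0.6002, 0.102, 0.2004]
tcp_rot: [0.036, 0.999, 0.0, -0.0]
force: [0.9, -0.1, -0.4]
finger_gap: 0.347
finger_force: 0.0
t 2.35 ee [0.6002 0.102  0.2004] F [ 0.9 -0.1 -0.4] gap 0.35 shift [-0.009 -0.027  0.752] turn [ 0.0001 -0.0002  0.0002]
{'fx': 394.98462750131256, 'fy': 394.98462750131256, 'cx': 319.1226460857803, 'cy': 235.1828390585542, 'camera_from_world': array([[ 0.07253891,  0.99736459,  0.00140756, -0.1458132 ],
       [ 0.9497456 , -0.06950629,  0.3052084 , -0.59316799],
       [ 0.30450188, -0.02080266, -0.95228454,  0.17025347],
       [ 0.        ,  0.        ,  0.        ,  1.        ]])}
```

View pics/w1.png

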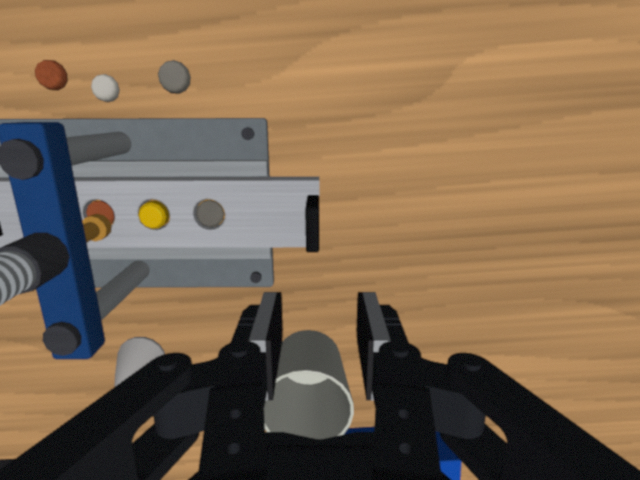

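The wrist view shows the order brown (98,212), yellow (153,214), grey (209,213). The left tab is at (312,223), and the cup is at (309,380), near the fingers.

Run:
```python
from h import *
im=cv2.imread("pics/w1.png");p=camera_params("wrist")
print(blobs(im,(18,130,120),(32,255,255),(100,180,300,250))[:2], blobs(im,(0,0,0),(180,255,28),(290,180,340,260))[:2])
P=lambda uv,z:plane("wrist",uv,z,p).round(4)
y=P((153.5,214),.037);print("yellow",y,"gray",P((209,213),.032),"brown",P((98,212),.032),"tabtop",P((314,222),.077),"base R corners",P((267,119),.012),P((273,286),.012))
print("plate edge top",P((100,119),.012),P((267,119),.012),"carriage edge",P((100,178),.032),P((319,178),.032))
print("cup rim",P((309,408),.075))
for X in [(.591,-.0585,.122),(.591,-.0585,.063)]:print(proj("wrist",X,p))
ax=np.array([.0735,.9973]);pc=np.array([.591,-.0585]);print("plate corners predicted",pc+.12*ax+.075*np.array([-.9973,.0735]),pc+.12*ax-.075*np.array([-.9973,.0735]))
t=np.array(P((98,160),.012))
bars=[P((20,159),.124),P((62,338),.124)];print("post tops",bars,(np.array(bars[0])+bars[1])/2)
```

```text
[(574, [151.9, 215.0], [139, 202, 27, 27]), (94, [102.3, 229.5], [100, 220, 7, 19])] [(578, [312.0, 223.3], [307, 196, 11, 55])]
yellow [ 0.5932 -0.0302  0.037 ] gray [0.5968 0.0128 0.032 ] brown [ 0.5894 -0.0771  0.032 ] tabtop [0.5979 0.0989 0.077 ] base R corners [0.5275 0.0656 0.012 ] [0.6746 0.0545 0.012 ]
plate edge top [ 0.5178 -0.0685  0.012 ] [0.5275 0.0656 0.012 ] carriage edge [ 0.5622 -0.0687  0.032 ] [0.5748 0.1042 0.032 ]
cup rim [0.7584 0.0824 0.075 ]
[ 49.12839164 250.1563034 ]
[101.0004245  222.82208244]
plate corners predicted [0.5250225 0.0666885] [0.6746175 0.0556635]
post tops [array([ 0.5369, -0.058 ,  0.124 ]), array([ 0.6494, -0.0656,  0.124 ])] [ 0.59315 -0.0618   0.124  ]
```

```bash
python3 -m pendant '[[[-0.01,-0.018,0.15],[0,0,0],0.35],[[-0.01,-0.018,0.35],[0,0,0],0.35],[[-0.01,-0.018,0.55],[0,0,0],0.35],[[-0.01,-0.018,0.68],[0,0,0],0.35],[[-0.01,-0.018,0.74],[0,0,0],0.35],[[-0.01,-0.018,0.74],[0,0,0],0.35]]'
python3 -m pendant '[[[0,-0.03,0],[0,0,0],0.35],[[0,-0.06,0],[0,0,0],0.35],[[0,-0.09,0],[0,0,0],0.35],[[0,-0.12,0],[0,0,0],0.35],[[0,-0.15,0],[0,0,0],0.35],[[0,-0.17,0],[0,0,0],0.35],[[0,-0.18,0],[0,0,0],0.35],[[0,-0.18,0],[0,0,0],0.35]]'
python3 -c "
from h import *
go((.5975,.0605,.052)); p=camera_params('wrist'); im=grab_frame('wrist');np.save('p2.npy',p,allow_pickle=True);cv2.imwrite('pics/w2.png',im)"
```

```text
clock: 3.15
ee_pos: [0.6024, 0.0973, 0.0524]
tcp_rot: [0.037, 0.999, 0.0, -0.0]
force: [0.1, 0.3, -0.5]
finger_gap: 0.351
finger_force: 0.0
clock: 4.15
ee_pos: [0.5995, 0.0605, 0.0519]
tcp_rot: [0.037, 0.999, -0.0, -0.001]
force: [1.1, 0.4, 0.2]
finger_gap: 0.351
finger_force: 0.2
t 4.15 ee [0.5995 0.0605 0.0519] F [1.1 0.4 0.2] gap 0.35 shift [ 0.01  -0.001 -0.   ] turn [-0.0002 -0.0003 -0.0002]
```

View pics/w2.png

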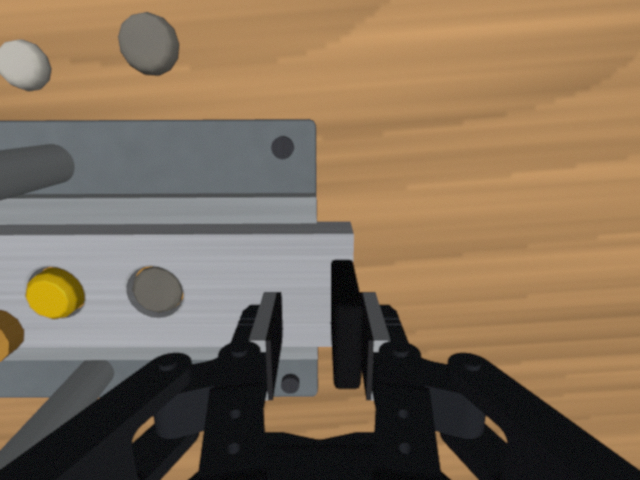

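The outer finger is against the tab. Yellow is at (54,293), grey at (155,291), and the plate corners are at (316,120) and (317,396).

Run:
```python
from h import *
p=np.load("p2.npy",allow_pickle=True).item()
P=lambda uv,z:plane("wrist",uv,z,p).round(4)
print(blobs(cv2.imread("pics/w2.png"),(18,130,120),(32,255,255),(22,240,120,340))[:2])
ax=np.array([.0735,.9973]);y=P((54,293),.037)[:2];g=P((155,291),.032)[:2]
c=(P((316,121),.012)+P((317,396),.012))[:2]/2-.12*ax
print("yellow",y,"from grey",g-.045*ax,"press",c,"right end carriage",P((353,232),.032), "hole",P((283,147),.012),P((290,383),.012))
for n in("scene","side"):cv2.imwrite(f"pics/{n}2.png",grab_frame(n))
print(blobs(cv2.imread("pics/scene2.png"),(18,130,120),(32,255,255),(205,200,335,320)))
print(plane("scene",blobs(cv2.imread("pics/scene2.png"),(18,130,120),(32,255,255),(205,200,335,320))[0][1],.037))
a=cv2.imread("pics/scene2.png")[200:320,205:335];b=cv2.imread("pics/side2.png")[215:325,300:410]
cv2.imwrite("pics/z2.png",np.hstack([cv2.resize(i,(400,400),interpolation=cv2.INTER_CUBIC) for i in(a,b)]))
```

```text
[(1785, [50.7, 295.7], [26, 273, 51, 46])]
yellow [ 0.5899 -0.0556] from grey [ 0.5911925 -0.0583785] press [ 0.59143  -0.060276] right end carriage [0.5731 0.0774 0.032 ] hole [0.5368 0.049  0.012 ] [0.6642 0.0398 0.012 ]
[(38, [267.2, 266.1], [264, 263, 7, 7])]
[ 0.59197789 -0.05626624  0.037     ]
```

View pics/z2.png

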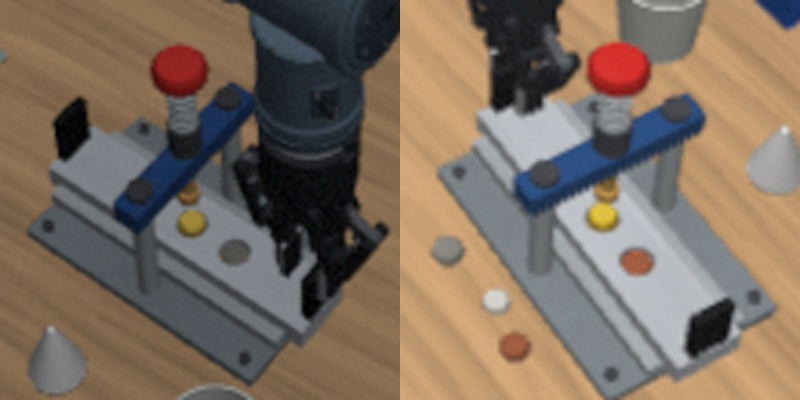

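Run:
```python
from h import *
a=cv2.imread("pics/scene2.png");b=cv2.imread("pics/side2.png")
Y=lambda im,bx:blobs(im,(18,130,120),(32,255,255),bx)[:3]
ya,yb=Y(a,(205,200,335,320)),Y(b,(345,268,365,290));print(ya,yb)
print("yellow tri",tri([ray("scene",ya[0][1]),ray("side",yb[0][1])]), plane("side",yb[0][1],.0365),plane("scene",ya[0][1],.0365))
print("knob planes",plane("scene",(263.8,221),.2027),plane("side",(359.8,233.2),.2027))
# sleeve dark tops and plate corner holes seen in both: full plate outline
for n,px in(("scene",[(220,268.5),(251.7,239),(314.5,275.5),(284.5,307.5)]),("side",[(316.5,262),(353.3,244),(397,296.3),(358,317.5)])):
    Q=np.array([plane(n,q,.012) for q in px]);print(n,Q[:,:2].round(4).tolist(),Q.mean(0))
```

```text
[(38, [267.2, 266.1], [264, 263, 7, 7])] [(58, [355.6, 272.9], [352, 268, 8, 10])]
yellow tri [ 0.59172202 -0.05742803  0.03573938] [ 0.59183649 -0.05841991  0.0365    ] [ 0.59166117 -0.05651587  0.0365    ]
knob planes [ 0.5900836  -0.05757487  0.2027    ] [ 0.59178116 -0.05949799  0.2027    ]
scene [[0.6485, -0.168], [0.521, -0.1585], [0.5364, 0.0521], [0.6606, 0.0418]] [ 0.59161633 -0.05815275  0.012     ]
side [[0.5373, 0.0478], [0.6618, 0.0401], [0.6469, -0.1694], [0.5218, -0.1609]] [ 0.5919369  -0.06058422  0.012     ]
```

```bash
python3 -m pendant '[[[0,-0.005,0],[0,0,0],0.35],[[0,-0.01,0],[0,0,0],0.35],[[0,-0.01,0],[0,0,0],0.35],[[0,0.02,0],[0,0,0],0.35],[[0,0.02,0],[0,0,0],0.35]]'
python3 -m pendant '[[[0,0,-0.15],[0,0,0],0.35],[[0,0,-0.4],[0,0,0],0.35],[[0,0,-0.65],[0,0,0],0.2],[[0,0,-0.85],[0,0,0],0],[[0,0,-1],[0,0,0],0],[[0,0,-1],[0,0,0],0],[[0,0,-1],[0,0,0],0]]'
python3 - <<'E'
from h import *
go((.5913,-.059,.24))
for n in("scene","side"):cv2.imwrite(f"pics/{n}3.png",grab_frame(n))
a=cv2.imread("pics/scene3.png");b=cv2.imread("pics/side3.png")
Y=lambda im,bx:blobs(im,(18,130,120),(32,255,255),bx)[:3]
ya,yb=Y(a,(205,200,335,320)),Y(b,(345,270,365,290));print(ya,yb)
print(plane("scene",ya[0][1],.0365),plane("side",yb[0][1],.0365))
T=[blobs(i,(0,0,0),(180,255,28),bx) for i,bx in((a,(205,220,335,320)),(b,(300,215,410,325)))];print(T)
E
```

```text
clock: 4.92
ee_pos: [0.6006, 0.0651, 0.0526]
tcp_rot: [0.037, 0.999, -0.0, 0.0]
force: [-0.2, 0.5, 0.0]
finger_gap: 0.347
finger_force: 0.0
clock: 5.8
ee_pos: [0.5998, 0.0648, 0.2513]
tcp_rot: [0.037, 0.999, -0.0, -0.001]
force: [-0.3, 0.4, -0.4]
finger_gap: -0.008
finger_force: 0.0
t 5.8 ee [0.5998 0.0648 0.2513] F [-0.3  0.4 -0.4] gap -0.01 shift [-0.004 -0.621  0.056] turn [-0.0001 -0.0004 -0.0003]
[(38, [266.6, 265.8], [263, 263, 8, 7])] [(46, [355.6, 274.3], [352, 270, 8, 8])]
[ 0.59167497 -0.05837583  0.0365    ] [ 0.58897804 -0.06209574  0.0365    ]
[[(125, [307.5, 285.1], [303, 276, 10, 19]), (124, [227.5, 238.0], [223, 229, 10, 18]), (90, [311.7, 223.4], [305, 220, 18, 12]), (23, [261.9, 242.7], [260, 240, 6, 6])], [(82, [330.6, 238.5], [326, 233, 10, 12]), (73, [384.7, 306.3], [380, 301, 11, 12])]]
```

```bash
python3 -m pendant '[[[0,-0.12,0],[0,0,0],0],[[0,-0.3,0],[0,0,0],0],[[0,-0.48,0],[0,0,0],0],[[0,-0.58,0],[0,0,0],0],[[-0.003,-0.62,0],[0,0,0],0],[[-0.003,-0.62,0],[0,0,0],0]]'
python3 - <<'E'
from h import *
T=lambda a,b:tri([ray("scene",a),ray("side",b)])
L=T((307.5,285.1),(330.6,238.5));R=T((227.5,238),(384.7,306.3));print(L,R,(L+R)/2)
go((.5913,-.059,.225))
E
```

```text
clock: 6.65
ee_pos: [0.5916, -0.0586, 0.2519]
tcp_rot: [0.037, 0.999, 0.0, -0.0]
force: [0.4, 0.4, -0.9]
finger_gap: 0.005
finger_force: 0.0
[0.5989471  0.06846913 0.05274228] [ 0.57999436 -0.19136477  0.05234431] [ 0.58947073 -0.06144782  0.05254329]
t 6.65 ee [ 0.5916 -0.0586  0.2519] F [ 0.4  0.4 -0.9] gap 0.01 shift [ 0.001 -0.002  0.135] turn [ 0.0002 -0.0002 -0.0004]
```

```bash
python3 -m pendant '[[[0,0,0.05],[0,0,0],0],[[0,0,0.1],[0,0,0],0],[[0,0,0.14],[0,0,0],0],[[0,0,0.16],[0,0,0],0],[[0,0,0.17],[0,0,0],0],[[0,0,0.18],[0,0,0],0],[[0,0,0.18],[0,0,0],0]]'
python3 -m pendant '[[[0,0,0.01],[0,0,0],0],[[0,0,0.02],[0,0,0],0],[[0,0,0.03],[0,0,0],0],[[0,0,0.03],[0,0,0],0]]'
python3 -c "
from h import *
for n in('scene','side'):
    cv2.imwrite(f'pics/{n}4.png',grab_frame(n))
    print(blobs(cv2.imread(f'pics/{n}4.png'),(0,200,90),(6,255,255),(250,205,375,250)))
go((.5913,-.059,.2))"
```

```text
clock: 7.52
ee_pos: [0.5917, -0.0589, 0.2164]
tcp_rot: [0.037, 0.999, -0.0, 0.0]
force: [-0.6, 0.4, 0.7]
finger_gap: 0.001
finger_force: 0.0
clock: 8.02
ee_pos: [0.5917, -0.0588, 0.2106]
tcp_rot: [0.037, 0.999, -0.0, 0.0]
force: [-0.8, -0.1, 3.3]
finger_gap: 0.005
finger_force: 1.6
[(60, [264.2, 223.7], [255, 217, 17, 11])]
[(86, [360.3, 235.7], [352, 230, 16, 11])]
t 8.12 ee [ 0.5918 -0.0588  0.2107] F [-1.5 -0.3  3.9] gap -0.0 shift [ 0.002 -0.001  0.053] turn [-0.0001  0.0001 -0.0002]
```

```bash
python3 -m pendant '[[[0,0,0.015],[0,0,0],0],[[0,0,0.03],[0,0,0],0],[[0,0,0.045],[0,0,0],0],[[0,0,0.06],[0,0,0],0],[[0,0,0.07],[0,0,0],0],[[0,0,0.07],[0,0,0],0]]'
python3 -c "
from h import *
for n in('scene','side'): cv2.imwrite(f'pics/{n}5.png',grab_frame(n))
a=cv2.imread('pics/scene5.png')[200:320,205:335];b=cv2.imread('pics/side5.png')[215:325,300:410]
cv2.imwrite('pics/z5.png',np.hstack([cv2.resize(i,(400,400),interpolation=cv2.INTER_CUBIC) for i in(a,b)]))"
```

```text
clock: 8.88
ee_pos: [0.5918, -0.0588, 0.1962]
tcp_rot: [0.037, 0.999, -0.0, 0.0]
force: [-1.6, -0.6, 6.1]
finger_gap: -0.004
finger_force: 2.7
```

View pics/z5.png

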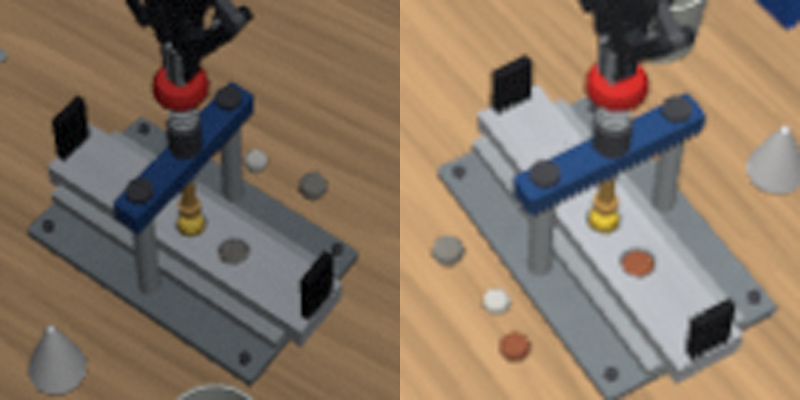

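The ram foot, at about (190,212) left and (604,205) right, sits centred over the yellow stone in both views. I'll carry on pressing.

```bash
python3 -m pendant '[[[0,0,0.01],[0,0,0],0],[[0,0,0.02],[0,0,0],0],[[0,0,0.03],[0,0,0],0],[[0,0,0.04],[0,0,0],0],[[0,0,0.05],[0,0,0],0],[[0,0,0.055],[0,0,0],0],[[0,0,0.055],[0,0,0],0]]'
```

```text
clock: 9.85
ee_pos: [0.5919, -0.0588, 0.1862]
tcp_rot: [0.037, 0.999, -0.0, 0.0]
force: [-3.0, 0.6, 10.9]
finger_gap: -0.003
finger_force: 4.8
```

```bash
python3 -m pendant '[[[0,0,0.005],[0,0,0],0],[[0,0,0.01],[0,0,0],0],[[0,0,0.012],[0,0,0],0],[[0,0,0.012],[0,0,0],0]]'
python3 -m pendant '[[[0,0,0.004],[0,0,0],0],[[0,0,0.005],[0,0,0],0],[[0,0,0.005],[0,0,0],0]]'
```

```text
clock: 10.35
ee_pos: [0.5919, -0.0589, 0.1841]
tcp_rot: [0.037, 0.999, -0.0, 0.0]
force: [-4.0, 0.2, 12.2]
finger_gap: -0.001
finger_force: 5.7
clock: 10.72
ee_pos: [0.5919, -0.0589, 0.1832]
tcp_rot: [0.037, 0.999, -0.0, 0.0]
force: [-4.6, 0.4, 10.9]
finger_gap: -0.002
finger_force: 5.9
```

```bash
for i in 1 2; do python3 -m pendant '[[[0,0,0.004],[0,0,0],0],[[0,0,0.005],[0,0,0],0],[[0,0,0.005],[0,0,0],0]]' | egrep 'ee_pos|^force'; done
```

```text
ee_pos: [0.5919, -0.0589, 0.1822]
force: [-4.2, -0.1, 11.7]
ee_pos: [0.5919, -0.0589, 0.1812]
force: [-5.0, 1.4, 13.3]
```

```bash
python3 -m pendant '[[[0,0,0.004],[0,0,0],0],[[0,0,0.005],[0,0,0],0],[[0,0,0.005],[0,0,0],0]]' | egrep 'ee_pos|^force'
```

```text
ee_pos: [0.5919, -0.0589, 0.1802]
force: [-5.3, 0.3, 11.7]
```

```bash
python3 -m pendant '[[[0,0,0.003],[0,0,0],0],[[0,0,0.003],[0,0,0],0],[[0,0,0.003],[0,0,0],0]]' | egrep 'ee_pos|^force'
```

```text
ee_pos: [0.5919, -0.0588, 0.1796]
force: [-3.7, 1.6, 11.6]
```

```bash
python3 -m pendant '[[[0,0,0.004],[0,0,0],0],[[0,0,0.005],[0,0,0],0],[[0,0,0.005],[0,0,0],0]]' | egrep 'ee_pos|^force'
```

```text
ee_pos: [0.592, -0.0589, 0.1795]
force: [-6.5, 1.4, 16.1]
```

```bash
python3 -m pendant '[[[0,0,0.003],[0,0,0],0],[[0,0,0.003],[0,0,0],0],[[0,0,0.003],[0,0,0],0]]' | egrep 'ee_pos|^force'
```

```text
ee_pos: [0.5921, -0.0589, 0.1795]
force: [-7.9, 2.0, 20.0]
```

The plunger is at its stop: z holds at 0.1795 m while the force climbs to 20 N. I'll hold there, then release.

```bash
python3 -m pendant '[[[0,0,0.001],[0,0,0],0],[[0,0,0.001],[0,0,0],0],[[0,0,0.001],[0,0,0],0],[[0,0,0.001],[0,0,0],0],[[0,0,0.001],[0,0,0],0],[[0,0,0.001],[0,0,0],0],[[0,0,0.001],[0,0,0],0],[[0,0,0.001],[0,0,0],0]]' | egrep 'ee_pos|^force'
python3 -m pendant '[[[0,0,-0.02],[0,0,0],0],[[0,0,-0.05],[0,0,0],0],[[0,0,-0.08],[0,0,0],0],[[0,0,-0.11],[0,0,0],0],[[0,0,-0.14],[0,0,0],0],[[0,0,-0.17],[0,0,0],0],[[0,0,-0.25],[0,0,0],0],[[0,0,-0.4],[0,0,0],0]]'
python3 -m pendant '[[[0,0.1,-0.1],[0,0,0],0],[[0,0.3,-0.1],[0,0,0],0],[[0,0.5,-0.1],[0,0,0],0],[[0,0.7,-0.1],[0,0,0],0],[[0,0.7,-0.1],[0,0,0],0],[[0,0.7,-0.1],[0,0,0],0]]'
python3 - <<'E'
from h import *
for n in('scene','side'):
    cv2.imwrite(f'pics/{n}6.png',grab_frame(n)); print(blobs(cv2.imread(f'pics/{n}6.png'),(0,200,100),(6,255,255),(250,205,375,250)))
a=cv2.imread('pics/scene6.png')[200:320,205:335];b=cv2.imread('pics/side6.png')[215:325,300:410]
cv2.imwrite('pics/z6.png',np.hstack([cv2.resize(i,(400,400),interpolation=cv2.INTER_CUBIC) for i in(a,b)]))
E
```

```text
ee_pos: [0.592, -0.0589, 0.1794]
force: [-9.1, 2.4, 21.2]
clock: 14.98
ee_pos: [0.5905, -0.0584, 0.2556]
tcp_rot: [0.037, 0.999, 0.001, -0.002]
force: [0.1, 0.1, -0.2]
finger_gap: 0.002
finger_force: 0.0
clock: 15.72
ee_pos: [0.6019, 0.0806, 0.2765]
tcp_rot: [0.037, 0.999, -0.0, -0.0]
force: [0.0, 0.5, -0.5]
finger_gap: -0.001
finger_force: 0.0
[(46, [264.5, 223.3], [255, 219, 17, 8])]
[(158, [359.7, 233.3], [352, 227, 16, 14])]
```

View pics/z6.png

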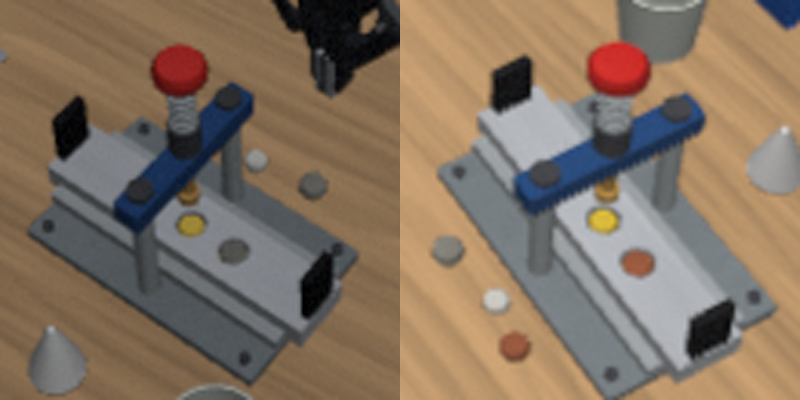

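The yellow stone, at (191,225) left and (603,220) right, is now flush in its nest. The plunger is back up (knob at its original pixels) and the robot is clear.

```bash
python3 -c "
from bench import *
print(sign_off())"
```

```text
the job is handed in; nothing more can be done
None
```

I centred the yellow stone under the ram, pressed it flush, held the plunger at its stop for over a second (about 21 N) and let it spring back up. The job is handed in at about 16 s on the clock; sign-off returned no verdict.

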